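# Open the petty-cash drawer by its emergency release

### The arm

A 6-joint arm with a two-finger parallel gripper is mounted at the origin on a cart in front of the work surface, level with it; the furniture and walls round the work are solid. World frame = base frame: x ahead of the robot, y to its left, z up, the work surface at z = 0. Lengths are in m, angles in rad, forces in N, time in s.
With the tool pointing down it reaches from about 0.325 to 0.775 m from the base axis. Payload 5.5 kg.
Tool frame: the origin (TCP) lies at the very end of the fingers, on their centre line; the grasp point (between the pads) lies 19 mm behind it; z points along the fingers, y is the line along which they close (so a half turn about z gives the same grasp; the last joint's range is limited). The gripper opens to 88 mm and grips with 3 to 60 N. Pads are 20 mm wide; open, the fingers measure 115 mm over their backs; the gripper's body (75 mm by 178 mm) begins 61 mm behind the grasp point.
Start: joints at [-1.249, 0.091, 1.231, -0, 1.82, -0.057], TCP at [0.222, -0.557, 0.223] pointing down, gripper open.
Joint ranges: [-2.87, 2.87], [-0.86, 2.18], [0.17, 2.46], [-1.51, 4.65], [0.06, 2.69], [-2.65, 2.65]. Speed limits (rad/s): [2.57, 2.57, 3.01, 3.14, 3.14, 3.14].

### API

Orientations are given as [roll, pitch, yaw] about the fixed x, y, z axes, in that order (R = Rz(yaw) Ry(pitch) Rx(roll)).
In Python, from bench import robot gives the robot as it stands. Calls block until the motion is done:
- robot.move_to(position, orientation): joint-space move of the TCP to a pose.
- robot.servo_line(position, ori=None, vel=0.15): straight line of the TCP; ori=None keeps the orientation; vel is the mean speed in m/s.
- robot.move_joints(angles): joint-space move.
- robot.release() and robot.grab(): open the fingers fully, or close them until they stop; the grip force is fixed at half the most.
- robot.wait(seconds).
- robot.inverse_kinematics(position, orientation): joint angles nearest the present ones, or None.
- robot.read_state(): the state.
- robot.camera(name): name is "side" or "top"; returns the picture (400x640x3 uint8, red, green, blue); there is no depth.
- robot.camera_params(name): a dict with "camera_matrix" (3x3 intrinsics, pixels), "T" (4x4, takes a point from camera to world coordinates). Camera axes: x right, y up, looking along -z (the intrinsics and any distortion apply to the point x, -y, -z); pixel columns grow to the right and rows downward; lengths in m; the calibration is good to about 2 mm. A picture is of the moment at which its call begins. camera_params takes no time and is no camera call.
A pose or a line that the arm cannot do raises robot.Unreachable and nothing moves.
- robot.close_job(): hands the job in; it is judged then, once.
The state is a dict: "time": time; "qpos": joint angles; "joint_velocities": joint speeds; "tau": joint torques, N m; "tool_pos": TCP position; "tool_rot": TCP orientation; "contact_force": force on the tool from outside, world axes, zero at the start; "torque": the same for the moment, N m; "gripper_width": finger opening in m; "finger_force": force on a finger pad.
Only numpy, scipy, OpenCV 4.12 (cv2) and the standard library are available. Lean on these libraries where they do the work, as an engineer would, in place of code of your own. Each camera call takes 0.05 s, during which the arm holds its last target. There are 200 camera calls.

### The job

The key of the petty-cash drawer is lost. Take the release rod, push it through the small access hole in the front of the drawer unit until the hidden latch lets go and the drawer springs out a little, then lay the rod back down flat on the worktop and let it go. After that pull the drawer all the way out to its stop, without disturbing the other things on the desk.

Things in the scene. Friction and masses are not known exactly. Their poses are not given: they have to be found in the camera images.
- lockbox: Grey steel drawer unit, 150 deep (x) x 210 wide (y) x 90 high mm, fixed to the worktop. Origin: centre of its underside; own -x is the front (at x = -75 mm), +y its left seen from the robot. Place and yaw vary. Front: drawer on the left (front 125 wide x 70 high x 8 mm thick, standing proud; its round lock plate does nothing), on the right a fixed plate with the access hole.
- release_hole (a point): Centre of the access hole's mouth, on the unit's front, 47 mm above the worktop; axes of the unit. 18 mm wide, steel collar, runs in along the unit's +x; 38 mm right of the drawer front's edge. A hidden sprung paddle lies 30 mm in; the latch lets go when the rod's tip is about 33 mm in (8 to 12 N; keep pressing until the drawer moves); hard stop at about 37 mm.
- drawer (a joint): How far the drawer is out, m: 0 latched shut; about 0.045 once the latch lets go (a spring drives it out to there, along the unit's -x, in under a second, and it stays); 0.110 at its stop. Slides on with about 2 N of friction and some damping.
- drawer_rim (a point): Middle of the drawer front's top edge (125 long, 8 mm thick), moving with the drawer, 81 mm above the worktop; axes of the unit. Sprung out, it leaves a 45 mm gap from its back to the unit; below is the tray: 97 mm wide between side walls 62 mm high, floor 19 mm above the worktop (a coin insert, 22 mm high, fixed at the back).
- release_rod: Release rod (loose, about 0.06 kg), 155 mm long, lying on the worktop left or right of the unit (a marker pen on the other side): black flat-sided handle 60 (x) x 16 (y) x 20 (z) mm and, from its end, a straight steel rod 8 mm thick, 95 mm long along +x, on the handle's centre line. Origin: centre of the handle's underside.
- rod_handle (a point): Centre of the release rod's handle, half-way up (10 mm above the worktop as it lies); axes of the rod.
- rod_tip (a point): End of the steel rod, 125 mm along the rod's +x from the handle's centre.
- marker: Loose white marker pen with a dark cap, 141 long (y) x 14 mm, lying on the worktop on the side of the unit where the rod is not; origin under its middle. Leave alone.
- staple_box: Loose box of staples, 38x55x30 mm, at the right rear. Leave alone.
- glue_stick: Loose upright glue stick, 25 mm thick, 92 mm high, at the right. Leave alone.
- tape_dispenser: Loose tape dispenser, 55x167x72 mm, at the left rear. Leave alone.
- remote: Loose remote control, 193 (x) x46x19 mm, at the left. Leave alone.
There are look-alikes about, which are no part of the job. Leave any blue look-alike of the release_rod alone.

How it is judged:
On the way, in this order (a step that is already met when the one before it is completed fails the run):
1. the release rod is lifted clear of the worktop (height (world z) of rod_handle above 0.028 m), for 0.1 s.
2. with the rod's tip in the access hole the latch lets go and the drawer starts out (x of rod_tip in the frame of release_hole above 0.012 m and y of rod_tip in the frame of release_hole between -0.02 and 0.02 m and value of joint drawer above 0.008 m), for 0.04 s.
3. the rod lies flat on the worktop again, let go, with the drawer not yet pulled out (height (world z) of rod_handle below 0.016 m and height (world z) of rod_tip below 0.022 m and contact force between release_rod and the fingers below 0.1 N and value of joint drawer below 0.075 m), for 0.2 s.
At the end, for the whole second after the job is handed in: The drawer is out by more than 100 mm of its 110 mm, and the release rod lies flat on the worktop, let go and at rest (value of joint drawer above 0.1 m and height (world z) of rod_handle below 0.016 m and height (world z) of rod_tip below 0.022 m and contact force between release_rod and the fingers below 0.1 N and linear speed of release_rod below 0.02 m/s); the robot touches nothing.
It fails at once if the marker pen is shifted by more than 30 mm (distance of marker from where it was at the start of the episode above 0.03 m).
It fails at once if the box of staples is shifted by more than 30 mm (distance of staple_box from where it was at the start of the episode above 0.03 m).
It fails at once if the glue stick is shifted by more than 30 mm (distance of glue_stick from where it was at the start of the episode above 0.03 m).
It fails at once if the tape dispenser is shifted by more than 30 mm (distance of tape_dispenser from where it was at the start of the episode above 0.03 m).
It fails at once if the remote control is shifted by more than 30 mm (distance of remote from where it was at the start of the episode above 0.03 m).
It also fails if it takes over 61 s, if anything falls off the work surface, if the arm or the gripper's body presses on something with over 40 N, if the wrist force passes 120 N, or if a joint passes its speed limit or range.

## Working session

There is one attempt and no reset: what is moved stays moved. The work goes in short steps, each a Python script; the robot and the scene stay as the last script left them, time stands still between calls to the robot, and variables do not carry over. Pictures are saved under pics/ and viewed, at most 10 in all, crops included, and the job is handed in when it is done.

```bash
mkdir -p pics; python3 - <<'E'
from bench import robot
import cv2
for n in("top","side"):
    cv2.imwrite(f"pics/{n}0.png",robot.camera(n)[:,:,::-1]); p=robot.camera_params(n); print(n,p)
print(robot.read_state())
E
```

```text
top {'camera_matrix': array([[401.03345279,   0.        , 313.28948068],
       [  0.        , 401.03345279, 196.48120701],
       [  0.        ,   0.        ,   1.        ]]), 'T': array([[-0.01986185,  0.98165633, -0.18962162,  0.29261072],
       [-0.99976333, -0.02118443, -0.00495026, -0.00162398],
       [-0.00887648,  0.18947842,  0.98184476,  1.22179056],
       [ 0.        ,  0.        ,  0.        ,  1.        ]])}
side {'camera_matrix': array([[391.30030041,   0.        , 322.07301014],
       [  0.        , 391.30030041, 197.1050563 ],
       [  0.        ,   0.        ,   1.        ]]), 'T': array([[-0.95022619,  0.1779626 , -0.25573327,  0.17817563],
       [-0.31153599, -0.53234437,  0.78711803,  1.14003153],
       [ 0.0039394 ,  0.82761028,  0.56128932,  0.89432674],
       [ 0.        ,  0.        ,  0.        ,  1.        ]])}
{'time': 0.1, 'qpos': array([-1.24870202e+00,  9.17744457e-02,  1.23175960e+00, -4.18925798e-05,
        1.81980376e+00, -5.66866089e-02]), 'joint_velocities': array([-0.00120612, -0.00167224, -0.00237065, -0.00027937, -0.00073178,
       -0.00316253]), 'tau': array([ 2.71721612e-03, -4.47858918e+01, -4.07568276e+01,  7.01501942e-02,
        2.84106005e-02, -1.06164457e-04]), 'tool_pos': array([ 0.2217803 , -0.55721743,  0.22162873]), 'tool_rot': array([-3.13984801e+00, -5.83202376e-05,  3.78770575e-01]), 'contact_force': array([ 0.1840632 , -0.460087  ,  0.39518983]), 'torque': array([-0.01928616, -0.02457031, -0.05499826]), 'finger_force': 0.0, 'gripper_width': 0.08766735459155969}
```

View pics/top0.png

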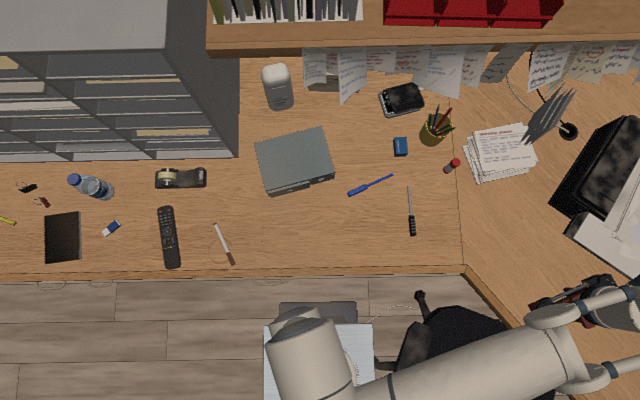

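View pics/side0.png

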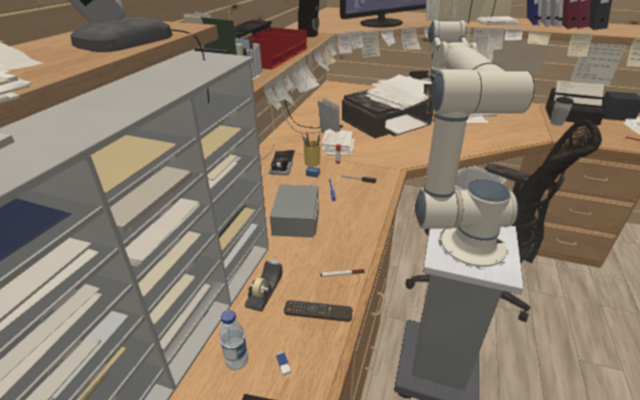

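Top view: the unit is at (295,160), the black-handled rod at (412,226) with its tip near (407,187), and the blue look-alike at (370,185). The marker is at (222,243) and the glue stick at (452,166). Next I'll measure from an enlarged crop.

```bash
cat > h.py <<'E'
from bench import robot
import numpy as np, cv2
def ray(n,px):
    p=robot.camera_params(n);u=np.linalg.solve(p["camera_matrix"],[px[0],px[1],1]);T=p["T"]
    return T[:3,3],T[:3,:3]@np.array([u[0],-u[1],-u[2]])
def plane(n,px,z):
    o,d=ray(n,px);return o+d*(z-o[2])/d[2]
def proj(n,P):
    p=robot.camera_params(n);c=np.linalg.inv(p["T"])@np.append(P,1);v=p["camera_matrix"]@np.array([c[0],-c[1],-c[2]]);return v[:2]/v[2]
E
python3 - <<'E'
from h import *
im=cv2.imread("pics/top0.png")
cv2.imwrite("pics/crop1.png",cv2.resize(im[120:250,240:440],None,fx=4,fy=4,interpolation=cv2.INTER_CUBIC))
# handle: dark mask
g=im.max(2); m=np.zeros_like(g); m[210:242,400:425]=(g[210:242,400:425]<70)*255
ys,xs=np.nonzero(m); print(len(xs)); c=cv2.minAreaRect(np.c_[xs,ys].astype(np.float32)); print(c)
print(plane("top",c[0],.016))
E
```

```text
101
((411.5827941894531, 224.99313354492188), (20.34614372253418, 5.481002330780029), 85.2363510131836)
[ 0.43157882 -0.29003174  0.016     ]
```

View pics/crop1.png

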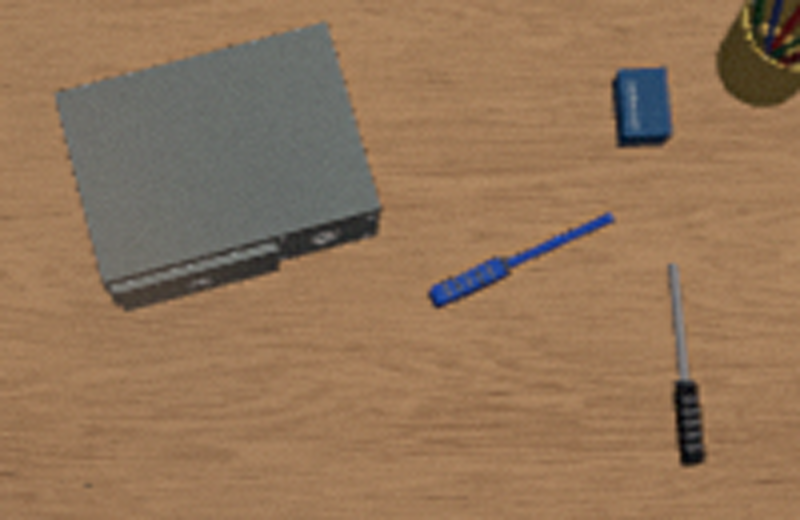

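```bash
python3 - <<'E'
from h import *
c=lambda x,y:(240+(x+.5)/4-.5,120+(y+.5)/4-.5)
P=[plane("top",c(*q),.09) for q in((57,92),(327,23),(380,209),(105,280))]
for p in P: print(p.round(4))
for i in range(4):
    d=P[(i+1)%4]-P[i]; print(np.hypot(*d[:2]).round(4), np.degrees(np.arctan2(d[1],d[0])).round(2))
o=np.mean(P,0); print("centre",o)
print("hole img",plane("top",c(325,237),.047))
for q in ((113,287),(278,245)): print("rim",plane("top",c(*q),.081))
print("drawer bottom",plane("top",c(126,308),.01),plane("top",c(280,271),.01))
h1=plane("top",c(672,266),.014);h2=plane("top",c(684,381),.02);h3=plane("top",c(692,463),.012)
print("rod",h1,h2,h3)
for n in[("blue",(432,300)),("bluetip",(612,217))]: print(n[0],plane("top",c(*n[1]),.01))
im=cv2.imread("pics/side0.png"); cv2.imwrite("pics/crop2.png",cv2.resize(im[140:240,240:400],None,fx=5,fy=5,interpolation=cv2.INTER_CUBIC))
E
```

```text
[0.677  0.1764 0.09  ]
[ 0.7261 -0.0243  0.09  ]
[ 0.5827 -0.0594  0.09  ]
[0.5343 0.1405 0.09  ]
0.2066 -76.25
0.1477 -166.24
0.2057 103.61
0.1472 14.1
centre [0.63003537 0.05832427 0.09      ]
hole img [ 0.572939   -0.01958948  0.047     ]
rim [0.53089448 0.13583766 0.081     ]
rim [0.55958417 0.01536155 0.081     ]
drawer bottom [0.52899254 0.13434712 0.01      ] [0.55554988 0.01524216 0.01      ]
rod [ 0.55204642 -0.28631565  0.014     ] [ 0.46182956 -0.2882218   0.02      ] [ 0.40062197 -0.29203967  0.012     ]
blue [ 0.53017859 -0.10129131  0.01      ]
bluetip [ 0.59281606 -0.24328558  0.01      ]
```

View pics/crop2.png

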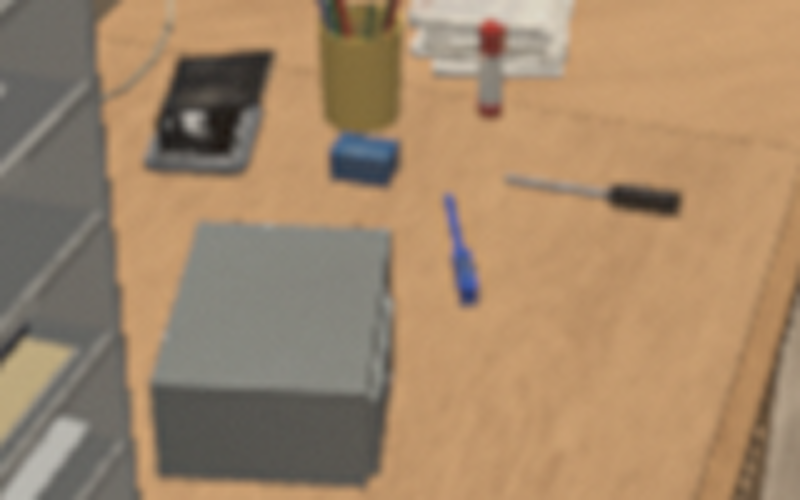

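The unit's yaw is about 0.242, and the hole comes out at about (0.572,-0.020) both from the image and from the dimensions. The handle is at about (0.430,-0.290) with yaw 0.04. I'll grasp it and bring it to a pre-insertion pose.

```bash
cat >> h.py <<'E'
from math import pi
U=0.242; ex=np.array([np.cos(U),np.sin(U),0]); ey=np.array([-np.sin(U),np.cos(U),0])
hole=np.array([.5724,-.0198,.047])
def st(): 
    s=robot.read_state(); print(round(s["time"],2),s["tool_pos"].round(4),s["tool_rot"].round(3),"F",s["contact_force"].round(1),"w",round(s["gripper_width"],4),"ff",round(s["finger_force"],1)); return s
E
python3 - <<'E'
from h import *
g=np.array([.430,-.290,0]); o=[pi,0,.04]
robot.move_to(g+[0,0,.10],o); st()
robot.servo_line(g+[0,0,.003],vel=.1); st()
robot.grab(); st()
robot.servo_line(g+[0,0,.12],vel=.15); st()
p=hole-.165*ex
robot.move_to([p[0],p[1],.12],[pi,0,U]); 
robot.servo_line([p[0],p[1],.040],vel=.1); st()
for n in("top","side"): cv2.imwrite(f"pics/{n}1.png",cv2.cvtColor(robot.camera(n),cv2.COLOR_RGB2BGR))
a=cv2.imread("pics/top1.png")[130:250,250:450];b=cv2.imread("pics/side1.png")[150:270,260:460]
cv2.imwrite("pics/c3.png",cv2.resize(np.hstack([a,b]),None,fx=2,fy=4,interpolation=cv2.INTER_CUBIC) if 0 else cv2.resize(np.vstack([a,b]),None,fx=2.5,fy=2.5,interpolation=cv2.INTER_CUBIC))
E
```

```text
1.45 [ 0.43   -0.2908  0.1006] [ 3.141e+00 -1.000e-03  4.000e-02] F [-0.6  0.6  1.3] w 0.0879 ff 0.0
2.57 [ 0.4305 -0.2904  0.0039] [ 3.141e+00 -1.000e-03  4.000e-02] F [-0.  -0.2 -0.8] w 0.0878 ff 0.0
3.67 [ 0.43  -0.29   0.003] [ 3.142 -0.     0.04 ] F [-0.5 -0.4  0.5] w 0.0159 ff 29.9
4.6 [ 0.4295 -0.2896  0.1187] [-3.14e+00  2.00e-03  4.00e-02] F [-0.6  0.4 -0.3] w 0.0157 ff 29.9
6.47 [ 0.4126 -0.0595  0.0407] [ 3.141e+00 -1.000e-03  2.420e-01] F [ 0.5  0.2 -1.3] w 0.0161 ff 29.9
```

View pics/c3.png

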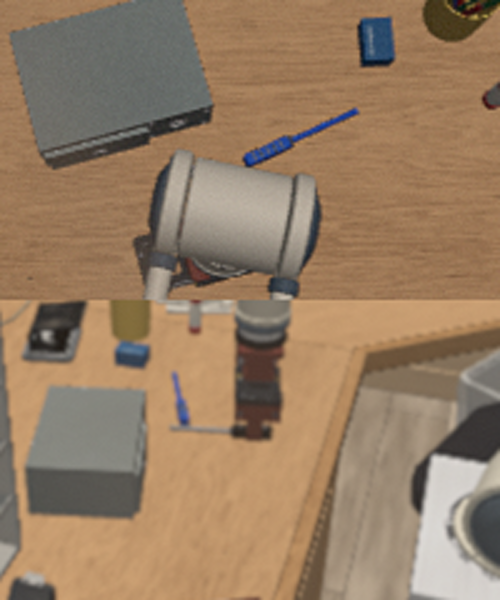

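The grasp held and the rod is horizontal. Its tip shows at about (328,201.6) in the side view but is hidden in the top view. I'll check that against the predicted pixel.

```bash
python3 - <<'E'
from h import *
im=cv2.imread("pics/side1.png"); 
cv2.imwrite("pics/c4.png",cv2.resize(im[180:220,305:385],None,fx=10,fy=10,interpolation=cv2.INTER_CUBIC))
t=hole-.04*ex; print("tip pred",proj("side",t)); print("handle front",proj("side",hole-.135*ex), "center",proj("side",hole-.165*ex))
for d in(np.array([.003,0,0]),np.array([0,.003,0]),np.array([0,0,.003])): print(proj("side",t+d)-proj("side",t))
E
```

```text
tip pred [328.19844613 201.17805087]
handle front [353.24698707 202.32803242] center [361.19691897 202.69301476]
[-0.7529461  -0.14252391]
[-0.23659623  0.42741628]
[ 0.01005806 -0.6494958 ]
```

View pics/c4.png

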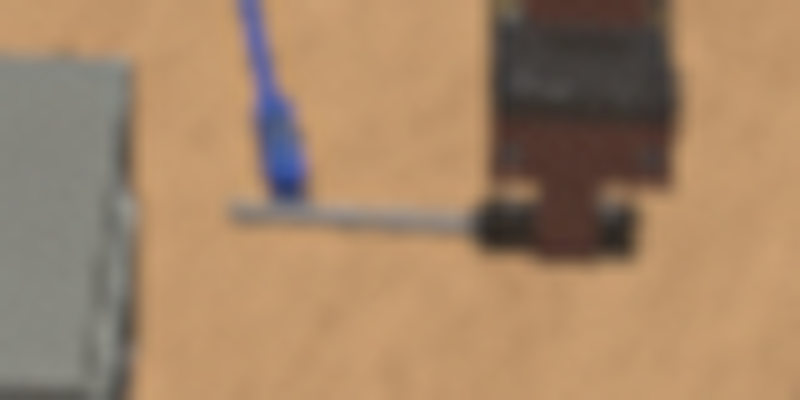

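The tip is at (327.6,200.8) and the prediction was (328.2,201.2), so they agree within about 2 mm. Now I'll insert in steps while watching the force.

```bash
python3 - <<'E'
from h import *
p0=hole-.165*ex; p0[2]=.040
for d in (.030,.045,.055,.063,.067,.070,.073,.076,.078):
    robot.servo_line(p0+d*ex,vel=.05); print(d,end=" "); s=st()
    F=s["contact_force"]
    if (d<.06 and abs(F@ex)>6) or abs(F@ex)>25 or np.hypot(F@ey,F[2])>15: print("STOP",F@ex,F@ey);break
cv2.imwrite("pics/side2.png",robot.camera("side")[:,:,::-1]);cv2.imwrite("pics/top2.png",robot.camera("top")[:,:,::-1])
a=cv2.imread("pics/side2.png")[150:270,260:460];b=cv2.imread("pics/top2.png")[130:250,250:450]
cv2.imwrite("pics/c5.png",cv2.resize(np.vstack([a,b]),None,fx=2.5,fy=2.5))
E
```

```text
0.03 7.33 [ 0.4412 -0.0521  0.0398] [-3.141e+00  1.000e-03  2.420e-01] F [ 0.8 -0.7 -0.9] w 0.0159 ff 29.9
0.045 7.78 [ 0.456  -0.0485  0.0399] [-3.141  0.     0.242] F [-0.7 -0.3 -1. ] w 0.016 ff 29.9
0.055 8.12 [ 0.4658 -0.0461  0.04  ] [-3.142  0.     0.242] F [-0.2  0.2 -0.2] w 0.0158 ff 29.9
0.063 8.43 [ 0.4736 -0.0442  0.04  ] [-3.142  0.     0.242] F [ 0.1 -0.2 -1.5] w 0.0158 ff 29.9
0.067 8.68 [ 0.4774 -0.0432  0.04  ] [3.142 0.    0.242] F [-0.3 -0.4 -0. ] w 0.0158 ff 29.9
0.07 8.93 [ 0.4803 -0.0425  0.04  ] [-3.142  0.     0.242] F [-0.3 -0.1 -0.3] w 0.0161 ff 29.9
0.073 9.18 [ 0.4817 -0.0423  0.0396] [-3.142  0.004  0.242] F [-5.3 -2.   2.3] w 0.0156 ff 30.0
0.076 9.43 [ 0.4848 -0.0416  0.0394] [-3.142  0.004  0.241] F [-4.8 -2.  -0.3] w 0.0156 ff 30.0
0.078 9.68 [ 0.4866 -0.0411  0.0394] [-3.141  0.004  0.242] F [-5.4 -2.2  0.6] w 0.0156 ff 30.0
```

View pics/c5.png

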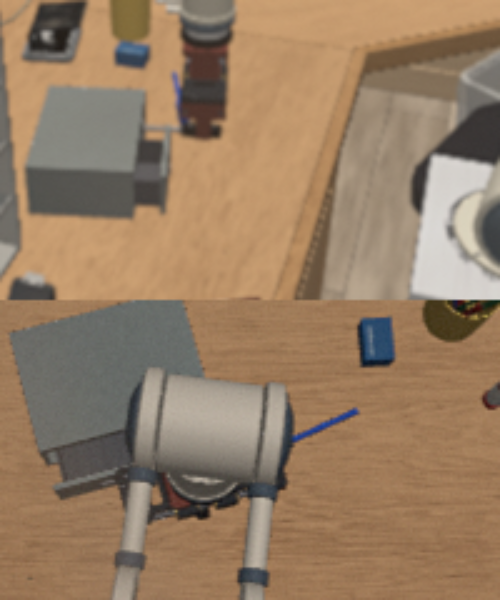

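The drawer has sprung out. Now I'll withdraw the rod, lay it back in its old place, and check.

```bash
python3 - <<'E'
from h import *
p0=hole-.175*ex; p0[2]=.040
robot.servo_line(p0,vel=.1); st()
robot.servo_line([p0[0],p0[1],.12],vel=.15)
g=np.array([.430,-.290,0]); robot.move_to(g+[0,0,.08],[pi,0,.04])
robot.servo_line(g+[0,0,.004],vel=.08); st()
robot.release(); robot.wait(.3); st()
robot.servo_line(g+[0,0,.14],vel=.15)
robot.move_to([.42,-.12,.2],[pi,0,U]); st()
for n in("top","side"): cv2.imwrite(f"pics/{n}3.png",robot.camera(n)[:,:,::-1])
a=cv2.imread("pics/top3.png")[130:250,250:450];b=cv2.imread("pics/side3.png")[150:270,260:460]
cv2.imwrite("pics/c6.png",cv2.resize(np.vstack([a,b]),None,fx=2.5,fy=2.5))
E
```

```text
10.82 [ 0.403  -0.0617  0.0402] [ 3.141e+00 -1.000e-03  2.420e-01] F [ 0.3 -0.3 -0.8] w 0.0161 ff 30.0
13.53 [ 0.4303 -0.2903  0.0046] [ 3.141e+00 -1.000e-03  4.000e-02] F [ 0.1  0.6 -1. ] w 0.0158 ff 30.0
15.01 [ 0.43  -0.29   0.004] [-3.142  0.     0.04 ] F [-0.  -0.2 -0.3] w 0.0879 ff 0.0
16.82 [ 0.4199 -0.1205  0.1991] [3.142e+00 1.000e-03 2.420e-01] F [ 0.8 -0.4 -0.3] w 0.0877 ff 0.0
```

View pics/c6.png

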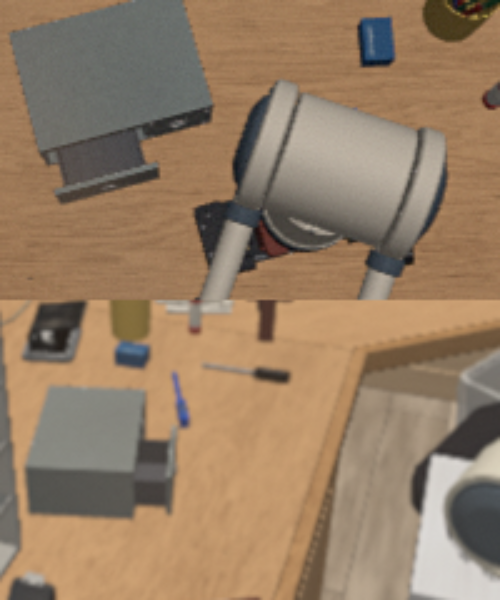

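The rod lies flat in its old place and is released. The drawer is out, with its rim middle near top pixel (293,201). I'll hook the closed fingers behind the front and pull.

```bash
python3 - <<'E'
from h import *
print("rim img",plane("top",(292.8,201.2),.081))
f=np.array([.5485,.0774,0])   # unit front at drawer middle
print("rim pred",f-.049*ex)
robot.grab()
q=f-.0225*ex; O=[pi,0,U]
robot.move_to(q+[0,0,.15],O); st()
robot.servo_line(q+[0,0,.10],vel=.1)
for z in(.085,.07,.052):
    robot.servo_line(q+[0,0,z],vel=.06); s=st()
    if abs(s["contact_force"][2])>8: print("STOP"); raise SystemExit
for d in (.04,.06,.075,.085,.09,.093,.096,.099,.101,.103):
    robot.servo_line(f-d*ex+[0,0,.052],vel=.05); robot.wait(.1); print(d,end=" "); s=st()
    if abs(s["contact_force"]@ex)>12: print("stop reached"); break
cv2.imwrite("pics/top4.png",robot.camera("top")[:,:,::-1]);cv2.imwrite("pics/side4.png",robot.camera("side")[:,:,::-1])
E
```

```text
rim img [0.50031194 0.06364783 0.081     ]
rim pred [0.50092783 0.0656574  0.        ]
19.16 [0.5266 0.0712 0.1504] [ 3.141 -0.     0.242] F [-0.5  0.1 -0.7] w 0.0007 ff 0.0
20.21 [0.5263 0.072  0.0844] [-3.141e+00  1.000e-03  2.420e-01] F [-0.7  0.2  0.3] w 0.0007 ff 0.0
20.61 [0.5262 0.072  0.0693] [-3.141e+00  1.000e-03  2.420e-01] F [-0.3 -0.2 -0.2] w 0.0004 ff 0.0
21.06 [0.5263 0.072  0.0514] [-3.141e+00  1.000e-03  2.420e-01] F [-0.5  0.4  0.6] w 0.0005 ff 0.0
0.04 21.66 [0.5096 0.0678 0.0521] [-3.142  0.     0.242] F [-0.2 -0.1 -1.1] w 0.0003 ff 0.0
0.06 22.31 [0.49  0.063 0.052] [-3.141  0.     0.242] F [ 0.8 -0.1  0. ] w 0.0005 ff 0.0
0.075 22.86 [0.4755 0.0594 0.052 ] [-3.142  0.     0.242] F [-0.6  0.3  0.2] w 0.0006 ff 0.0
0.085 23.31 [0.4657 0.057  0.052 ] [-3.142  0.     0.242] F [ 0.1 -0.1  0.1] w 0.0004 ff 0.0
0.09 23.66 [0.461  0.0558 0.052 ] [-3.142  0.     0.242] F [ 0.2  0.3 -0.2] w 0.0004 ff 0.0
0.093 24.01 [0.4581 0.0551 0.052 ] [3.142 0.    0.242] F [-0.6  0.5 -0.2] w 0.0005 ff 0.0
0.096 24.36 [0.4552 0.0544 0.052 ] [-3.142  0.     0.242] F [-0.3 -0.3  1. ] w 0.0004 ff 0.0
0.099 24.71 [0.4548 0.0543 0.0521] [ 3.141 -0.007  0.242] F [13.1  2.9 -7.6] w 0.0003 ff 6.1
stop reached
```

It hit the stop (13 N). Now I'll back off, rise, and check.

```bash
python3 - <<'E'
from h import *
f=np.array([.5485,.0774,0])
robot.servo_line(f-.075*ex+[0,0,.052],vel=.08); st()
robot.servo_line(f-.075*ex+[0,0,.18],vel=.15)
robot.move_to([.35,-.15,.25],[pi,0,U]); robot.wait(.3); st()
for n in("top","side"): cv2.imwrite(f"pics/{n}5.png",robot.camera(n)[:,:,::-1])
a=cv2.imread("pics/top5.png")[130:275,150:470];b=cv2.imread("pics/side5.png")[150:330,200:400]
b=cv2.resize(b,(320,288)); cv2.imwrite("pics/c7.png",cv2.resize(np.vstack([a,b]),None,fx=1.35,fy=1.35))
E
```

```text
25.26 [0.4754 0.0594 0.0518] [-3.141e+00  1.000e-03  2.420e-01] F [-0.5 -0.2  0.4] w 0.0006 ff 0.0
27.56 [ 0.3503 -0.1494  0.2496] [-3.141e+00  1.000e-03  2.440e-01] F [-0.4  0.1 -0.5] w 0.0002 ff 0.0
```

View pics/c7.png

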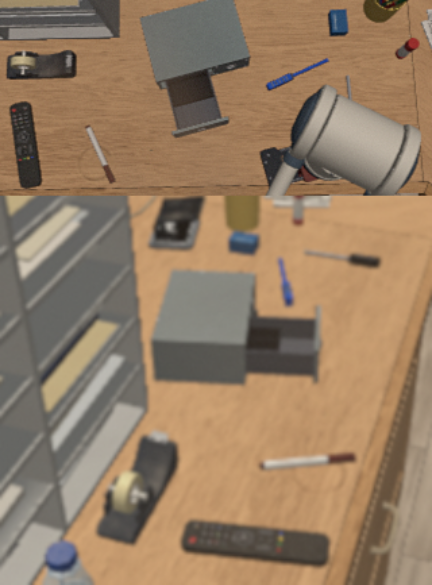

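The drawer is fully out, with its rim near top pixel (299,225). The rod lies flat and the other things haven't moved.

```bash
python3 - <<'E'
from h import *
r=plane("top",(298.5,224.5),.081); print("out",-(r-[.5485,.0774,.081])@ex-.004)
print(robot.close_job())
E
```

```text
out 0.11589418555062236
the job is handed in; nothing more can be done
None
```

The latch was released with the rod, the rod is back flat on the worktop, and the drawer is pulled out to its stop. The other things on the desk show no visible shift in the last pictures. The job is handed in at about 28 s of the 61 s allowed; no verdict was returned.

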